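# Slide two flanged parts onto a sinking spigot in a loading jig

## Task

Take the small bottle off the brass spigot of the loading jig and stand it upright on clear table. Then, without lifting or tipping the flanges off the jig's deck, slide the silver spacer along its lane until it drops home on the spigot, press it straight down until the seat reaches its lower stop, and slide the blue cap along from the other lane until it drops home flat on the spacer. Do not disturb the other things on the table.

Things in the scene. Friction and masses are not known exactly. Their poses are not given: they have to be found in the camera images.
- jig: Fixed grey and aluminium loading jig, 300 x 90.5 x 38 mm, on the table. Origin on the table straight below the spigot's axis; x runs along the lane, z up. Two grey decks, tops 30 mm above the table, lie from 35.5 to 150 mm either side of the origin along x, open at the outer ends. The spacer stands on one deck, the cap on the other, 70 to 95 mm from the origin; sides vary.
- fence_mid (a point): Middle of the top edge of one of the jig's two fences, 38 mm above the table (8 mm above the decks), at jig y = +40 mm; the other is at y = -40 mm. Both fences are 10 mm thick and run the whole length; the lane between them is 70.5 mm wide.
- spigot_foot (a point): Centre of the brass seat's round face, at the foot of its spigot, in the well between the decks; z up. Spigot 45 mm in diameter, 6 mm high; face 68 mm in diameter. At the start this point is 23.5 mm above the table (spigot top 0.5 mm below the decks); with the seat at its lower stop 11.5 mm.
- seat (a joint): How far the seat has sunk, in m: 0 raised (start), 0.012 at its lower stop. A stiff vertical slide: it needs about 8 N of downward push in all (less by the weight lying on it), carries the small bottle or a flange without moving, and stays where it is left.
- spacer_centre (a point): Loose silver spacer flange, 0.18 to 0.35 kg; point on its axis 9 mm above its underside, z up. 68 mm in diameter, 12 mm thick, plus a flat spigot on top, 45 mm in diameter, 6 mm high. Recess below, 48 mm in diameter, 7 mm deep, fits over the seat's spigot. Point 39 mm above the table on the deck, 9 mm above spigot_foot when home. Once pressed down, its top is 0.5 mm below the decks.
- cap_centre (a point): Loose blue domed end cap, 0.18 to 0.35 kg; point on its axis 10 mm above its underside, z up. 68 mm in diameter, rim 12 mm thick, low dome to 20 mm overall; recess below, 48 mm in diameter, 7 mm deep, fits over the spacer's spigot. Point 40 mm above the table on the deck, 13 mm above spacer_centre when home.
- vial_centre (a point): Small reagent bottle with a red screw cap, 36 mm in diameter, 64 mm high, about 0.09 kg, standing on the seat's spigot at the start. The point is half-way up, 32 mm above its foot; z up. The straight body reaches from the foot to about 45 mm up.
- clear_spot (a point): Middle of a patch of bare table, 90 mm across, between the flask and the robot, that is always clear: a good place for the small bottle. On the table top; z up.
- flask_foot (a point): Centre of the foot of the fixed glass flask with yellow contents that stands between the jig and the robot's start, on the table; z up. About 195 mm in diameter at the foot, narrowing to a neck; 318 mm high. Go round it.
- tall_bottle: Bystander: reagent bottle with a blue screw cap, 47 mm in diameter, 88 mm high, beside the jig. Origin at the centre of its foot. Leave alone.
- lab_timer: Bystander: white timer, 58 x 58 x 19 mm, beside the jig. Origin at the centre of its underside. Leave alone.
- petri_dish: Bystander: lidded petri dish, 60 mm in diameter, 16 mm high, on the near middle of the table. Origin at the centre of its underside. Leave alone.
- lens_case: Bystander: black cylindrical case lying along its x axis, 53 mm long, 35 mm in diameter. Origin below its middle, on the table. Leave alone.
- fittings_box: Bystander: blue compartment box with clear lid, 75 x 129 x 34 mm (x, y, z). Origin at the centre of its underside. Leave alone.
Mind the look-alikes: they are no part of the job. Leave any purple look-alike of the part that bears vial_centre alone.

How it is judged:
By the outcome, as a careful person would: the job done as asked, in the order asked, and still so for the second after the job is handed in, with the robot touching nothing.
It also fails if it takes over 66 s, if anything falls off the work surface, if the arm or the gripper's body presses on something with over 40 N, if the wrist force passes 120 N, or if a joint passes its speed limit or range.

## Robot

A 6-joint arm with a two-finger parallel gripper is mounted at the origin on the work surface; the furniture and walls round the work are solid. World frame = base frame: x ahead of the robot, y to its left, z up, the work surface at z = 0. Lengths are in m, angles in degrees, forces in N, time in s.
With the tool pointing down it reaches from about 0.35 to 0.875 m from the base axis. Payload 4.2 kg.
Tool frame: the origin (TCP) lies midway between the tips of the shut fingers; the grasp point (between the pads) lies 19 mm behind it; z points along the fingers, y is the direction in which the jaws open and shut (so a half turn about z gives the same grasp; the last joint's range is limited). The gripper opens to 87 mm and grips with 3 to 60 N. Pads are 19 mm wide; open, the fingers measure 117 mm over their backs; the gripper's body (75 mm by 190 mm) begins 51 mm behind the grasp point.
Start: joints at [86.666, 22.042, 0.453, 0, -68.411, -14.817], TCP at [0.195, 0.594, 0.223] pointing down, gripper open.
Joint ranges: [-179.83, 179.83], [-69.29, 118.12], [-61.27, 80.66], [-181.25, 117.63], [-171.15, -9.14], [-177.46, 177.46]. Speed limits (degrees/s): [159.86, 159.86, 180, 180, 180, 180].

## Interface

Orientations are given as a 3x3 rotation matrix whose columns are the frame's x, y, z axes.
In Python, from station import r gives the robot as it stands.
- The arm moves only by the tool carry_out, never from a script. Its argument "steps" is a list of rows, each a list of 2 entries, a list of its own where there are three numbers: the shift along the tool's x, y, z in cm, then the turn about the tool's z in degrees. In form: [[[x, y, z], twist], ...]. A call has 1 to 20 rows; each row is the pose to reach, as a shift and turn from the pose measured when the call began, along the tool's axes at that moment; what a row does not reach only later rows make up. A row lasts 1/10 s, in which the tool goes at most 50 mm and 8.59 degrees, less where a joint would pass 70% of its speed; a pose out of reach is approached as far as the arm can. A call with a gripper value outside its range is refused whole. "gripper" is the gripper's target within -1 to 1 (fully open at 1, half-way at 0, shut at -1), set as the call begins (left out, the last holds). The fingers move at their own pace and stop on an object; the grip force is fixed at half the most. Time passes only in rows, so rows that repeat a pose let the fingers close. It gives the time, the measured TCP pose, the force and the opening at its end, in the units of the state.
- r.sense(): the state, without advancing time (a new reading comes with each control period).
- r.capture(name): name is "side" or "top" or "wrist"; returns the picture (384x512x3 uint8, red, green, blue); there is no depth.
- r.calibration(name): a dict with "camera_matrix" (3x3 intrinsics, pixels), "D" ([k1, k2, p1, p2, k3] as OpenCV has them; the pictures are not rectified), "world_from_camera" (4x4, takes a point from camera to world coordinates). Camera axes: x right, y up, looking along -z (the intrinsics and any distortion apply to the point x, -y, -z); pixel columns grow to the right and rows downward; lengths in m; the calibration is good to about 2 mm. A picture is of the moment at which its call begins: read the wrist's pose just before it. calibration takes no time and is no camera call; for the wrist camera it gives the pose at the moment of the call.
- r.finish_job(): hands the job in, once; it reports no verdict.
Trained networks look in the newest picture that a camera, given by its name, has taken for a name from the list of things; names that differ only in an ending like _2 or _b are one class to them, and where a whole thing is asked for, a point or a joint stands for the part that bears it (a point fixed in the world has none). Each returns a list of dicts, best first, with "confidence" (0 to 1); they miss things now and then, are a little off and sometimes report something else, mostly with a low value. They report only what shows in the picture. A call takes as long as a camera call. They do not tell look-alikes from the thing itself.
- r.cut_out(camera, target): "pixels" (384x512 bool, what is visible of it).
- r.place_of(camera, target): "centre" ([x, y, z] in m, in world coordinates, good to about 4 mm: a listed point, or the origin of a listed thing).
The state is a dict: "time_s": time; "joints": joint angles; "joint_velocities": joint speeds; "effort": joint torques, N m; "tcp_pos": TCP position; "ee_rot": TCP orientation; "wrist_force": force on the tool from outside, world axes, zero at the start; "moment": the same for the moment, N m; "gripper_width": opening from 0.0 (shut) to 1.0 (fully open).
Only numpy, scipy, OpenCV 4.12 (cv2) and the standard library are available. Lean on these libraries where they do the work, as an engineer would, in place of code of your own. Each camera call takes 0.05 s, during which the arm holds its last target. There are 200 camera calls.

## Working session

There is one attempt and no reset: what is moved stays moved. The work goes in short steps, Python scripts to look and compute and a tool call to move; the robot and the scene stay as the last step left them, time stands still between calls to the robot, and variables do not carry over. Pictures are saved under pics/ and viewed, about 8 in all and at most 12, crops included, and the job is handed in when it is done.

Besides the shell and the picture viewer there is one more tool, called after "Request:" by a JSON object that holds its "name" and its "arguments", one argument or row to a line. carry_out: Moves the arm, as the interface text tells. Its arguments: {"type":"object","properties":{"steps":{"type":"array","items":{"type":"array"}},"gripper":{"type":"number"}},"required":["steps"]}

```bash
mkdir -p pics
cat > h.py <<'E'
import numpy as np, cv2
from station import r
def cam(n):
    c=r.calibration(n); return np.array(c["camera_matrix"]),np.array(c["D"],float),np.array(c["world_from_camera"])
def ray(n,px):
    K,D,T=cam(n); u=cv2.undistortPoints(np.array([[px]],float),K,D)[0,0]
    d=T[:3,:3]@np.array([u[0],-u[1],-1]); return T[:3,3],d
def atz(n,px,z):
    o,d=ray(n,px); return o+d*(z-o[2])/d[2]
def proj(n,P):
    K,D,T=cam(n); P=np.atleast_2d(P); q=(P-T[:3,3])@T[:3,:3]; q=q*[1,-1,-1]
    return cv2.projectPoints(q,np.zeros(3),np.zeros(3),K,D)[0][:,0]
def save(n,f): 
    im=r.capture(n); cv2.imwrite('pics/'+f,im[:,:,::-1]); return im
def where(n,ts):
    for t in ts:
        for d in r.place_of(n,t)[:3]: print(n,t,np.round(d["centre"],4),round(d["confidence"],2))
E
python3 - <<'E'
from h import *
a=save('top','a.png');b=save('side','b.png')
cv2.imwrite('pics/ab.png',np.hstack([a,b])[:,:,::-1])
T=['jig','fence_mid','spigot_foot','spacer_centre','cap_centre','vial_centre','clear_spot','flask_foot','tall_bottle','lab_timer','petri_dish','lens_case','fittings_box']
where('top',T);where('side',T)
s=r.sense();print(s['time_s'],s['tcp_pos'],np.round(s['ee_rot'],3),s['gripper_width'],s['wrist_force'])
E
```

```text
top jig [ 0.4899  0.2702 -0.0045] 0.74
top jig [0.4927 0.2748 0.02  ] 0.15
top fence_mid [0.5307 0.2916 0.0378] 0.84
top fence_mid [0.5252 0.1963 0.0399] 0.26
top fence_mid [ 0.65    0.2106 -0.0041] 0.18
top spigot_foot [0.4913 0.2731 0.0204] 0.8
top spacer_centre [0.5273 0.1991 0.0361] 0.97
top cap_centre [0.4591 0.3468 0.0376] 0.68
top vial_centre [0.5321 0.2912 0.0366] 0.64
top vial_centre [0.3279 0.2853 0.0319] 0.6
top vial_centre [0.4936 0.2749 0.0609] 0.48
top tall_bottle [6.186e-01 2.628e-01 4.000e-04] 0.75
top tall_bottle [ 0.4164  0.0467 -0.0005] 0.18
top lab_timer [ 5.693e-01  4.102e-01 -1.000e-04] 0.83
top petri_dish [0.4191 0.0492 0.001 ] 0.88
top lens_case [ 0.6484  0.2071 -0.0018] 0.57
top fittings_box [ 0.4669 -0.232  -0.0033] 0.78
side jig [0.4933 0.2723 0.0011] 0.63
side jig [0.5319 0.2022 0.0379] 0.26
side fence_mid [0.5286 0.2887 0.0381] 0.63
side spigot_foot [0.49   0.2717 0.0252] 0.6
side spacer_centre [0.5282 0.2005 0.0366] 0.81
side cap_centre [0.4595 0.3454 0.0391] 0.74
side vial_centre [0.4892 0.2717 0.0653] 0.68
side vial_centre [0.3334 0.2851 0.0307] 0.56
side clear_spot [ 0.4092 -0.1008 -0.0007] 0.7
side flask_foot [0.5313 0.1988 0.0398] 0.47
side flask_foot [ 0.4648 -0.2289  0.0028] 0.47
side flask_foot [ 0.4954  0.2736 -0.0008] 0.26
side tall_bottle [6.181e-01 2.649e-01 1.000e-04] 0.54
side tall_bottle [ 0.5652  0.4146 -0.0025] 0.26
side lab_timer [ 0.5703  0.4144 -0.0018] 0.42
side petri_dish [0.4157 0.0489 0.0005] 0.6
side lens_case [0.5299 0.1997 0.0396] 0.6
side fittings_box [0.5269 0.2005 0.037 ] 0.69
side fittings_box [ 0.4681 -0.2295  0.0031] 0.61
1.4 [0.19467899 0.59388233 0.222554  ] [[ 0.95  -0.312  0.   ]
 [-0.312 -0.95  -0.   ]
 [ 0.     0.    -1.   ]] 0.994607078342607 [ 0.38233043 -0.21922532 -0.18499951]
```

View pics/a.png

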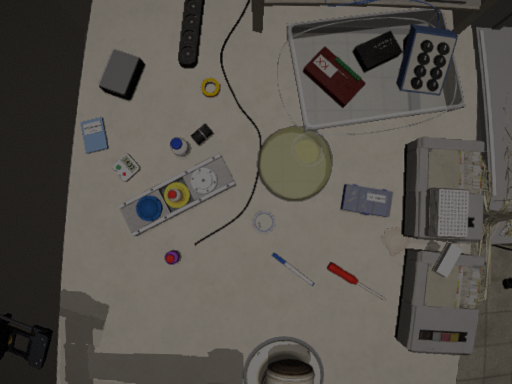

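View pics/b.png

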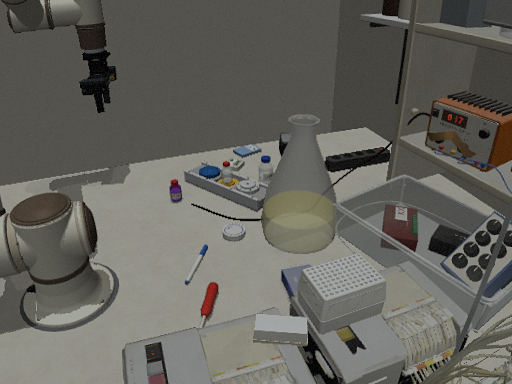

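The top view shows the jig around (177,195): cap on the left at (150,208), bottle at (176,195), spacer at (204,180). The purple look-alike is at (172,257) and the flask at (295,163). The side view agrees. I'll move above the jig and refine with the wrist camera.

```bash
cat >> h.py <<'E'
def to(P,ang=None):
    """tool-frame shift (cm) and twist (deg) to world TCP P with jaw axis at world angle ang"""
    s=r.sense(); R=np.array(s['ee_rot']); d=R.T@(np.array(P)-s['tcp_pos'])*100
    tw=0
    if ang is not None:
        a=np.degrees(np.arctan2(R[1,1],R[0,1])); tw=-((ang-a+90)%180-90)
    print('t',round(s['time_s'],2),'tcp',np.round(s['tcp_pos'],4),'F',np.round(s['wrist_force'],1),'w',round(s['gripper_width'],3),'SHIFT',np.round(d,2),'TW',round(tw,1))
E
python3 - <<'E'
from h import *
to([.491,.273,.22],24.7)
print(proj('top',[[.34,.42,0],[.409,-.1,0]]))
E
```

```text
t 1.4 tcp [0.1947 0.5939 0.2226] F [ 0.4 -0.2 -0.2] w 0.995 SHIFT [38.15 21.26  0.26] TW 47.1
[[123.21281053 252.24109522]
 [316.89170058 222.88905368]]
```

Request:
{"name": "carry_out", "arguments": {
  "steps": [
    [[38.1,21.3,0],47],
    [[38.1,21.3,0],47],
    [[38.1,21.3,0],47],
    [[38.1,21.3,0],47],
    [[38.1,21.3,0],47],
    [[38.1,21.3,0],47],
    [[38.1,21.3,0],47],
    [[38.1,21.3,0],47],
    [[38.1,21.3,0],47],
    [[38.1,21.3,0],47],
    [[38.1,21.3,0],47],
    [[38.1,21.3,0],47],
    [[38.1,21.3,0],47],
    [[38.1,21.3,0],47]
  ],
  "gripper": 1
}}

```text
time_s: 2.8
tcp_pos: [0.4898, 0.2737, 0.2227]
ee_rot: [[0.422, -0.907, 0.0], [-0.907, -0.422, 0.0], [-0.0, -0.0, -1.0]]
wrist_force: [-0.9, 0.2, 0.4]
gripper_width: 1.003
```

Run:
```python
from h import *
to([.491,.273,.22],24.7)
im=save('wrist','w1.png')
where('wrist',['vial_centre','spacer_centre','cap_centre','spigot_foot','fence_mid','jig'])
```

```text
t 2.8 tcp [0.4898 0.2737 0.2227] F [-0.9  0.2  0.4] w 1.003 SHIFT [ 0.12 -0.08  0.27] TW 0.3
wrist vial_centre [0.4914 0.2698 0.0609] 0.84
wrist vial_centre [0.331  0.2857 0.0325] 0.56
wrist spacer_centre [0.5302 0.1952 0.0402] 0.76
wrist spacer_centre [ 0.4883  0.2713 -0.002 ] 0.2
wrist cap_centre [0.4602 0.3418 0.0419] 0.56
wrist spigot_foot [0.4936 0.2675 0.023 ] 0.61
wrist spigot_foot [0.4157 0.0503 0.0024] 0.3
wrist jig [ 0.4865  0.2708 -0.0046] 0.84
wrist jig [0.489  0.2722 0.0637] 0.47
```

View pics/w1.png

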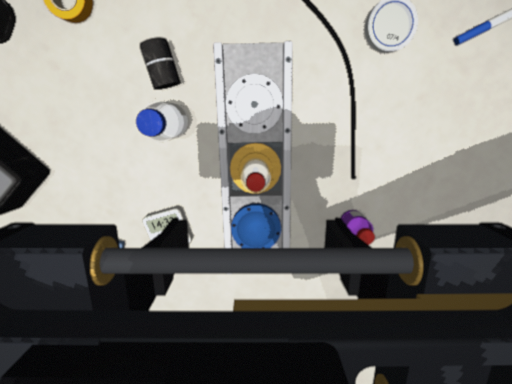

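The wrist view shows the spacer at (254,103), the bottle cap at (256,182) on brass at (256,168), and the cap at (256,227). The fences run almost vertically in the image.

Run:
```python
from h import *
im=cv2.imread('pics/w1.png')
for p,z in [((254,103),.042),((254,104),.048),((256,227),.042),((256,182),.0935),((256,168),.0235)]:
    print(p,atz('wrist',p,z)[:2].round(4))
g=cv2.cvtColor(im,cv2.COLOR_BGR2GRAY).astype(int)
for row in (55,140,200):
    gr=np.diff(g[row-2:row+3,195:320].mean(0)); i=np.argsort(-abs(gr))[:12]; print(row,sorted((int(k)+195.5,int(gr[k])) for k in i))
h=cv2.cvtColor(im,cv2.COLOR_BGR2HSV)
box=np.zeros(g.shape,bool);box[40:250,215:295]=1
def circ(m,z,n):
    cs=max(cv2.findContours((m&box).astype(np.uint8),0,1)[0],key=cv2.contourArea)[:,0]
    P=np.array([atz('wrist',p,z)[:2] for p in cv2.convexHull(cs)[:,0].astype(float)])
    (c,R)=cv2.minEnclosingCircle((P*1000).astype(np.float32)); print(n,np.round(c,1),'R',round(R,1))
H,S,V=h[...,0],h[...,1],h[...,2]
circ((H>95)&(H<125)&(S>120),.042,'blue')
circ((H>12)&(H<32)&(S>100),.0235,'brass')
circ(((H<8)|(H>172))&(S>120),.0935,'red')
circ((V>205)&(S<40)&(np.arange(512)[None]>225)&(np.arange(512)[None]<284),.042,'silver')
```

```text
(254, 103) [0.528  0.1971]
(254, 104) [0.5274 0.1982]
(256, 227) [0.4596 0.3395]
(256, 182) [0.4908 0.2717]
(256, 168) [0.4916 0.2702]
55 [(214.5, 14), (220.5, -29), (221.5, -71), (223.5, 51), (224.5, 15), (281.5, -27), (282.5, -29), (283.5, 43), (284.5, 38), (286.5, -13), (289.5, 11), (291.5, -12)]
140 [(196.5, -32), (197.5, -29), (218.5, 15), (219.5, 13), (224.5, -21), (225.5, -32), (227.5, 18), (282.5, 11), (283.5, 36), (284.5, 18), (289.5, -14), (290.5, -10)]
200 [(226.5, -10), (227.5, -40), (228.5, -45), (229.5, 19), (230.5, 36), (259.5, -15), (260.5, -27), (261.5, -8), (281.5, -10), (282.5, 19), (283.5, 20), (290.5, 10)]
blue [459.5 341.4] R 34.6
brass [492.5 271.5] R 34.5
red [491.5 271.9] R 10.3
silver [527.9 198. ] R 33.8
```

Run:
```python
from h import *
L=[atz('wrist',p,.038)[:2] for p in [(221.5,55),(225,140),(228,200)]]
R=[atz('wrist',p,.038)[:2] for p in [(284,55),(283.5,140),(282.8,200)]]
for l in(L,R): d=l[0]-l[-1]; print(np.degrees(np.arctan2(d[1],d[0])),np.round(l,4).tolist())
to([.4915,.2719,.046],25)
```

```text
-64.27162667742121 [[0.584, 0.1647], [0.5424, 0.2518], [0.5083, 0.3218]]
-64.17687934768489 [[0.5189, 0.1347], [0.4767, 0.2214], [0.443, 0.2916]]
t 3.15 tcp [0.4903 0.2729 0.2226] F [ 0.7  0.1 -0.1] w 1.002 SHIFT [ 0.15 -0.07 17.66] TW -0.1
```

Request:
{"name": "carry_out", "arguments": {
  "steps": [
    [[0.15,-0.05,4],0],
    [[0.15,-0.05,8],0],
    [[0.15,-0.05,12],0],
    [[0.15,-0.05,15],0],
    [[0.15,-0.05,16.5],0],
    [[0.15,-0.05,17.4],0],
    [[0.15,-0.05,17.6],0],
    [[0.15,-0.05,17.6],0],
    [[0.15,-0.05,17.6],0]
  ]
}}

```text
time_s: 4.05
tcp_pos: [0.492, 0.2724, 0.0477]
ee_rot: [[0.421, -0.907, 0.002], [-0.907, -0.421, 0.002], [-0.001, -0.002, -1.0]]
wrist_force: [0.2, -0.2, 0.0]
gripper_width: 1.001
```

Request:
{"name": "carry_out", "arguments": {
  "steps": [
    [[0,0,0],0],
    [[0,0,0],0],
    [[0,0,0],0],
    [[0,0,0],0],
    [[0,0,0],0],
    [[0,0,0],0],
    [[0,0,0],0],
    [[0,0,0],0],
    [[0,0,0],0],
    [[0,0,0],0]
  ],
  "gripper": -1
}}

```text
time_s: 5.05
tcp_pos: [0.492, 0.2723, 0.0477]
ee_rot: [[0.421, -0.907, 0.002], [-0.907, -0.421, 0.001], [-0.001, -0.002, -1.0]]
wrist_force: [-0.5, 0.0, 0.5]
gripper_width: 0.391
```

Request:
{"name": "carry_out", "arguments": {
  "steps": [
    [[0,0,-1],0],
    [[0,0,-3],0],
    [[0,0,-6],0],
    [[0,0,-9],0],
    [[0,0,-11],0],
    [[0,0,-12],0],
    [[0,0,-12],0]
  ]
}}

```text
time_s: 5.75
tcp_pos: [0.4923, 0.2726, 0.1694]
ee_rot: [[0.421, -0.907, 0.004], [-0.907, -0.421, 0.004], [-0.002, -0.005, -1.0]]
wrist_force: [-0.6, -0.3, -0.8]
gripper_width: 0.395
```

Run:
```python
from h import *
to([.33,.43,.0187])
where('wrist',[])
```

```text
t 5.75 tcp [0.4923 0.2726 0.1694] F [-0.6 -0.3 -0.8] w 0.395 SHIFT [-21.08   8.19  15.06] TW 0
```

Request:
{"name": "carry_out", "arguments": {
  "steps": [
    [[-4,1.6,0],0],
    [[-8,3.2,0],0],
    [[-12,4.7,0],0],
    [[-16,6.2,0],0],
    [[-19,7.4,0],0],
    [[-21,8.2,0],0],
    [[-21,8.2,0],0],
    [[-21,8.2,0],0],
    [[-21,8.2,4],0],
    [[-21,8.2,8],0],
    [[-21,8.2,11],0],
    [[-21,8.2,13],0],
    [[-21,8.2,13.5],0],
    [[-21,8.2,13.5],0]
  ]
}}

```text
time_s: 7.15
tcp_pos: [0.3306, 0.4281, 0.0335]
ee_rot: [[0.42, -0.908, 0.003], [-0.908, -0.42, 0.002], [-0.0, -0.004, -1.0]]
wrist_force: [0.9, -0.2, -1.4]
gripper_width: 0.389
```

Run:
```python
from h import *
to([.33,.43,.0182])
print(np.round(r.sense()['ee_rot'],3))
```

```text
t 7.15 tcp [0.3306 0.4281 0.0335] F [ 0.9 -0.2 -1.4] w 0.389 SHIFT [-0.2  -0.02  1.53] TW 0
[[ 0.42  -0.908  0.003]
 [-0.908 -0.42   0.002]
 [-0.    -0.004 -1.   ]]
```

Request:
{"name": "carry_out", "arguments": {
  "steps": [
    [[0,0,0.6],0],
    [[0,0,1.2],0],
    [[0,0,1.4],0],
    [[0,0,1.5],0],
    [[0,0,1.55],0],
    [[0,0,1.55],0],
    [[0,0,1.55],0]
  ]
}}

```text
time_s: 7.85
tcp_pos: [0.3307, 0.4283, 0.0182]
ee_rot: [[0.42, -0.908, 0.004], [-0.908, -0.42, 0.002], [-0.0, -0.004, -1.0]]
wrist_force: [-0.4, -0.2, -0.2]
gripper_width: 0.392
```

Request:
{"name": "carry_out", "arguments": {
  "steps": [
    [[0,0,0],0],
    [[0,0,0],0],
    [[0,0,0],0],
    [[0,0,0],0],
    [[0,0,0],0],
    [[0,0,0],0],
    [[0,0,-1],0],
    [[0,0,-4],0],
    [[0,0,-8],0],
    [[0,0,-12],0],
    [[0,0,-15],0],
    [[0,0,-15],0]
  ],
  "gripper": 1
}}

```text
time_s: 9.05
tcp_pos: [0.3316, 0.4307, 0.1743]
ee_rot: [[0.421, -0.907, 0.009], [-0.907, -0.421, 0.012], [-0.007, -0.014, -1.0]]
wrist_force: [-0.0, -0.2, 0.0]
gripper_width: 0.999
```

Run:
```python
from h import *
where('top',['vial_centre']) ; save('top','t2.png'); where('top',['vial_centre','spacer_centre','cap_centre'])
save('side','s2.png'); where('side',['vial_centre'])
u=np.array([.434,-.901])
for a in(82,): print('spacer pred',np.array([.4923,.2714])+u*.0815,'jaw angle -64.3')
to([.528,.198,.16],-64.3)
```

```text
top vial_centre [0.5321 0.2912 0.0366] 0.64
top vial_centre [0.3279 0.2853 0.0319] 0.6
top vial_centre [0.4936 0.2749 0.0609] 0.48
top vial_centre [0.3278 0.2859 0.0318] 0.53
top vial_centre [0.331  0.4326 0.0313] 0.52
top spacer_centre [0.5273 0.1979 0.0367] 0.59
top spacer_centre [ 0.4107 -0.1     0.002 ] 0.44
top cap_centre [0.4577 0.3455 0.0388] 0.97
side vial_centre [0.3314 0.286  0.0318] 0.67
side vial_centre [0.3297 0.4285 0.0344] 0.6
spacer pred [0.527671  0.1979685] jaw angle -64.3
t 9.4 tcp [0.3299 0.4274 0.167 ] F [-0.3 -0.5  0.3] w 0.997 SHIFT [29.13 -8.36  0.76] TW 89.1
```

Run:
```python
from h import *
print('flask',atz('top',(295,163),.03), atz('top',(332,163),.03))
to([.5509,.1498,.10],25.7); print(r.sense()['joints'])
```

```text
flask [ 0.56699466 -0.04190969  0.03      ] [ 0.56540971 -0.13939082  0.03      ]
t 9.4 tcp [0.3299 0.4274 0.167 ] F [-0.3 -0.5  0.3] w 0.997 SHIFT [34.46 -8.4   6.77] TW -0.9
[ 69.64367709  16.53983176 -16.35626026   0.17841303 -57.07144732
 -44.92492756]
```

Request:
{"name": "carry_out", "arguments": {
  "steps": [
    [[4,-1,1],-0.9],
    [[8,-2,1],-0.9],
    [[12.5,-3,1],-0.9],
    [[17,-4.1,1],-0.9],
    [[21.5,-5.2,1],-0.9],
    [[26,-6.3,1],-0.9],
    [[30,-7.3,1],-0.9],
    [[33,-8,1],-0.9],
    [[34.5,-8.4,1],-0.9],
    [[34.5,-8.4,1],-0.9],
    [[34.5,-8.4,3],-0.9],
    [[34.5,-8.4,5],-0.9],
    [[34.5,-8.4,6.8],-0.9],
    [[34.5,-8.4,6.8],-0.9],
    [[34.5,-8.4,6.8],-0.9]
  ],
  "gripper": -0.4
}}

```text
time_s: 10.9
tcp_pos: [0.5508, 0.1503, 0.0998]
ee_rot: [[0.435, -0.9, 0.002], [-0.9, -0.435, -0.001], [0.002, -0.002, -1.0]]
wrist_force: [-0.1, 0.3, 0.1]
gripper_width: 0.301
```

Run:
```python
from h import *
to([.5509,.1498,.0335],25.7)
save('wrist','w2.png')
```

```text
t 10.9 tcp [0.5508 0.1503 0.0998] F [-0.1  0.3  0.1] w 0.301 SHIFT [0.04 0.02 6.63] TW 0.1
```

View pics/w2.png

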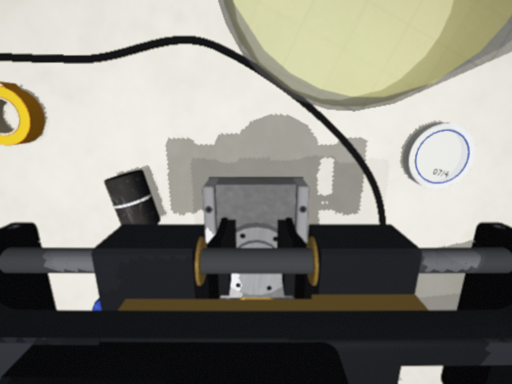

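Run:
```python
from h import *
u=np.array([.434,-.901]);v=np.array([.901,.434]);o=np.array([.4923,.2714])
P=lambda a,b,z:[*(o+u*a+v*b),z]
print(proj('wrist',[P(.135,0,.0998),P(.135,0,.038),P(.15,.04,.038),P(.15,-.04,.038),P(.1155,0,.042),P(.150,0,.030)]).round(0))
```

```text
[[257. 232.]
 [257. 202.]
 [209. 185.]
 [305. 185.]
 [257. 225.]
 [257. 183.]]
```

Request:
{"name": "carry_out", "arguments": {
  "steps": [
    [[0.1,0,2],0],
    [[0.1,0,4],0],
    [[0.1,0,5.5],0],
    [[0.1,0,6.3],0],
    [[0.1,0,6.6],0],
    [[0.1,0,6.6],0],
    [[0.1,0,6.6],0],
    [[0.1,0,6.6],0]
  ]
}}

```text
time_s: 11.75
tcp_pos: [0.5526, 0.1498, 0.0354]
ee_rot: [[0.435, -0.9, 0.005], [-0.9, -0.435, 0.001], [0.002, -0.005, -1.0]]
wrist_force: [0.4, -0.6, 0.7]
gripper_width: 0.303
```

Run:
```python
from h import *
u=np.array([.434,-.901]);o=np.array([.4923,.2714])
to([*(o+u*.045),.0335],25.7)
```

```text
t 11.75 tcp [0.5526 0.1498 0.0354] F [ 0.4 -0.6  0.7] w 0.303 SHIFT [-9.07  0.14  0.17] TW 0.1
```

Request:
{"name": "carry_out", "arguments": {
  "steps": [
    [[-0.5,0,0.1],0],
    [[-1,0,0.15],0],
    [[-1.5,0,0.15],0],
    [[-2,0.05,0.15],0],
    [[-2.5,0.05,0.15],0],
    [[-3,0.05,0.15],0],
    [[-3.5,0.05,0.15],0],
    [[-4,0.05,0.15],0],
    [[-4.5,0.1,0.15],0],
    [[-5,0.1,0.15],0],
    [[-5.5,0.1,0.15],0],
    [[-6,0.1,0.15],0],
    [[-6.5,0.1,0.15],0],
    [[-7,0.1,0.15],0],
    [[-7.4,0.1,0.15],0],
    [[-7.6,0.1,0.15],0],
    [[-7.8,0.1,0.15],0],
    [[-7.8,0.1,0.15],0]
  ]
}}

```text
time_s: 13.55
tcp_pos: [0.5176, 0.2199, 0.0337]
ee_rot: [[0.435, -0.9, 0.005], [-0.9, -0.435, 0.001], [0.002, -0.005, -1.0]]
wrist_force: [0.9, -2.1, 1.1]
gripper_width: 0.302
```

Run:
```python
from h import *
u=np.array([.434,-.901]);o=np.array([.4923,.2714])
to([*(o+u*.041),.0335],25.7)
save('wrist','w3.png'); where('wrist',['spacer_centre','cap_centre']);save('top','t3.png');where('top',['spacer_centre','cap_centre'])
```

```text
t 13.55 tcp [0.5176 0.2199 0.0337] F [ 0.9 -2.1  1.1] w 0.302 SHIFT [-1.64  0.04  0.02] TW 0.1
wrist spacer_centre [0.5052 0.2533 0.0392] 0.72
top spacer_centre [0.496  0.2546 0.0411] 0.35
```

View pics/w3.png

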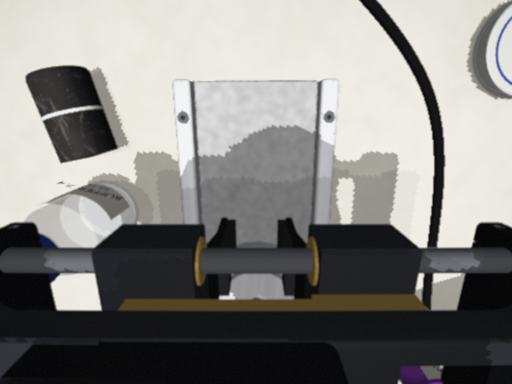

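Request:
{"name": "carry_out", "arguments": {
  "steps": [
    [[-0.3,0,0],0],
    [[-0.6,0,0],0],
    [[-0.8,0,0],0],
    [[-1.0,0,0],0],
    [[-1.2,0,0],0],
    [[-1.3,0,0],0],
    [[-1.4,0,0],0],
    [[-1.4,0,0],0]
  ]
}}

```text
time_s: 14.65
tcp_pos: [0.5114, 0.2325, 0.0335]
ee_rot: [[0.435, -0.9, 0.005], [-0.9, -0.435, 0.001], [0.001, -0.005, -1.0]]
wrist_force: [0.1, -0.5, 0.7]
gripper_width: 0.299
```

Request:
{"name": "carry_out", "arguments": {
  "steps": [
    [[-0.1,0,0],0],
    [[-0.15,0,0],0],
    [[-0.2,0,0],0],
    [[-0.2,0,0],0]
  ]
}}

```text
time_s: 15.05
tcp_pos: [0.5105, 0.2346, 0.0335]
ee_rot: [[0.435, -0.9, 0.005], [-0.9, -0.435, 0.001], [0.001, -0.005, -1.0]]
wrist_force: [-0.6, 0.3, 0.0]
gripper_width: 0.301
```

Request:
{"name": "carry_out", "arguments": {
  "steps": [
    [[-0.1,0,0],0],
    [[-0.15,0,0],0],
    [[-0.2,0,0],0],
    [[-0.2,0,0],0]
  ]
}}

```text
time_s: 15.45
tcp_pos: [0.5096, 0.2363, 0.0334]
ee_rot: [[0.435, -0.9, 0.005], [-0.9, -0.435, 0.001], [0.001, -0.005, -1.0]]
wrist_force: [0.5, -1.1, 0.0]
gripper_width: 0.303
```

Run:
```python
from h import *
for i in range(3): print(np.round(r.sense()['wrist_force'],1))
a=save('top','t4.png');b=save('side','s4.png')
f=lambda im,x,y:cv2.resize(im[y:y+75,x:x+95],None,fx=4,fy=4,interpolation=cv2.INTER_CUBIC)
cv2.imwrite('pics/c4.png',np.hstack([f(a,130,150),f(b,185,140)])[:,:,::-1])
where('top',['spacer_centre']);where('side',['spacer_centre'])
```

```text
[ 0.5 -1.1  0. ]
[ 0.5 -1.1  0. ]
[ 0.5 -1.1  0. ]
side spacer_centre [0.4919 0.2712 0.0291] 0.51
```

View pics/c4.png

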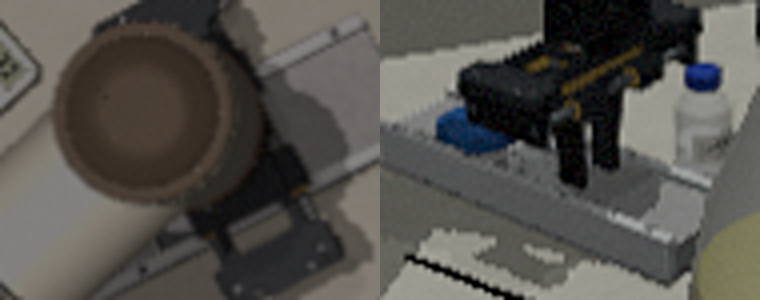

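Request:
{"name": "carry_out", "arguments": {
  "steps": [
    [[0.3,0,0],0],
    [[0.3,0,-2],0],
    [[0.3,0,-6],0],
    [[-1,0,-10],0],
    [[-3,0,-12],0],
    [[-4,0,-13],0],
    [[-4,0,-13],0],
    [[-4,0,-13],0],
    [[-4,0,-13],0]
  ],
  "gripper": -1
}}

```text
time_s: 16.55
tcp_pos: [0.4909, 0.2711, 0.1615]
ee_rot: [[0.435, -0.901, 0.002], [-0.901, -0.435, -0.001], [0.002, -0.002, -1.0]]
wrist_force: [-0.4, -0.3, 0.2]
gripper_width: 0.005
```

Run:
```python
from h import *
im=save('wrist','w5.png'); where('wrist',['spacer_centre','cap_centre'])
save('side','s5.png');where('side',['spacer_centre'])
to([.4923,.2714,.05],25.7)
```

```text
wrist spacer_centre [0.4944 0.2699 0.0318] 0.97
side spacer_centre [0.4956 0.2728 0.0294] 0.46
side spacer_centre [ 0.4642 -0.2293  0.0044] 0.18
t 16.8 tcp [0.4915 0.2717 0.1626] F [0.  0.1 0.1] w 0.004 SHIFT [ 0.05 -0.02 11.27] TW 0.1
```

View pics/w5.png

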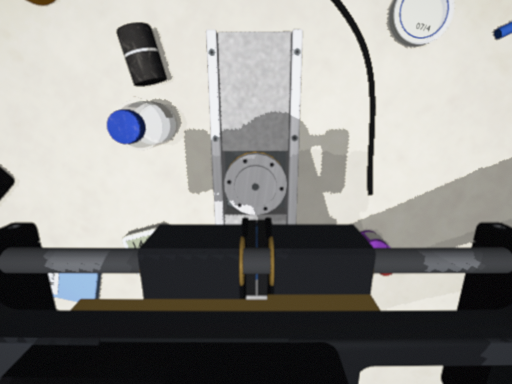

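Request:
{"name": "carry_out", "arguments": {
  "steps": [
    [[0.05,0,3],0],
    [[0.1,0,6],0],
    [[0.1,0,9],0],
    [[0.1,0,11],0],
    [[0.1,0,11.6],0],
    [[0.1,0,11.8],0],
    [[0.1,0,11.8],0]
  ]
}}

```text
time_s: 17.5
tcp_pos: [0.493, 0.2712, 0.0453]
ee_rot: [[0.435, -0.9, 0.005], [-0.9, -0.435, 0.001], [0.001, -0.005, -1.0]]
wrist_force: [0.3, -0.1, 0.2]
gripper_width: 0.003
```

Run:
```python
from h import *
im=cv2.imread('pics/w5.png')
to([.4923,.2714,.0295],25.7)
```

```text
t 17.5 tcp [0.493  0.2712 0.0453] F [ 0.3 -0.1  0.2] w 0.003 SHIFT [-0.05  0.06  1.58] TW 0.1
```

Request:
{"name": "carry_out", "arguments": {
  "steps": [
    [[0,0,0.2],0],
    [[0,0,0.4],0],
    [[0,0,0.6],0],
    [[0,0,0.8],0],
    [[0,0,0.9],0],
    [[0,0,0.9],0]
  ]
}}

```text
time_s: 18.1
tcp_pos: [0.4935, 0.2717, 0.0368]
ee_rot: [[0.435, -0.9, 0.006], [-0.9, -0.435, 0.002], [0.001, -0.007, -1.0]]
wrist_force: [0.3, 1.0, 4.2]
gripper_width: 0.005
```

Request:
{"name": "carry_out", "arguments": {
  "steps": [
    [[0,0,0.2],0],
    [[0,0,0.4],0],
    [[0,0,0.6],0],
    [[0,0,0.7],0],
    [[0,0,0.7],0]
  ]
}}

```text
time_s: 18.6
tcp_pos: [0.4935, 0.2717, 0.0299]
ee_rot: [[0.435, -0.9, 0.006], [-0.9, -0.435, 0.002], [0.001, -0.007, -1.0]]
wrist_force: [-1.8, 0.0, 5.8]
gripper_width: 0.007
```

Request:
{"name": "carry_out", "arguments": {
  "steps": [
    [[0,0,0.05],0],
    [[0,0,0.1],0],
    [[0,0,0.1],0]
  ]
}}

```text
time_s: 18.9
tcp_pos: [0.4936, 0.2717, 0.0299]
ee_rot: [[0.436, -0.9, 0.007], [-0.9, -0.436, 0.002], [0.001, -0.007, -1.0]]
wrist_force: [-3.1, -1.0, 8.9]
gripper_width: 0.001
```

Request:
{"name": "carry_out", "arguments": {
  "steps": [
    [[0,0,0.05],0],
    [[0,0,0.1],0],
    [[0,0,0.1],0]
  ]
}}

```text
time_s: 19.2
tcp_pos: [0.4936, 0.2717, 0.0299]
ee_rot: [[0.436, -0.9, 0.007], [-0.9, -0.436, 0.002], [0.001, -0.007, -1.0]]
wrist_force: [-3.0, -0.8, 9.5]
gripper_width: 0.006
```

Request:
{"name": "carry_out", "arguments": {
  "steps": [
    [[0,0,0.1],0],
    [[0,0,0.2],0],
    [[0,0,0.25],0],
    [[0,0,0.25],0],
    [[0,0,0.25],0]
  ]
}}

```text
time_s: 19.7
tcp_pos: [0.4936, 0.2717, 0.0298]
ee_rot: [[0.437, -0.9, 0.007], [-0.9, -0.437, 0.001], [0.002, -0.007, -1.0]]
wrist_force: [-6.8, -1.7, 18.2]
gripper_width: 0.005
```

Request:
{"name": "carry_out", "arguments": {
  "steps": [
    [[0,0,-1],0],
    [[0,0,-4],0],
    [[0,0,-8],0],
    [[0,0,-10],0],
    [[0,0,-10],0]
  ],
  "gripper": -0.4
}}

```text
time_s: 20.2
tcp_pos: [0.4944, 0.2728, 0.1331]
ee_rot: [[0.437, -0.899, 0.013], [-0.899, -0.437, 0.006], [0.0, -0.014, -1.0]]
wrist_force: [-0.8, -0.9, -0.6]
gripper_width: 0.286
```

Run:
```python
from h import *
to([.4359,.3885,.10],25.7)
save('wrist','w6.png'); where('wrist',['spacer_centre']); save('side','s6.png'); where('side',['spacer_centre'])
```

```text
t 20.2 tcp [0.4944 0.2728 0.1331] F [-0.8 -0.9 -0.6] w 0.286 SHIFT [-12.96   0.25   3.3 ] TW 0.2
wrist spacer_centre [0.4976 0.27   0.0218] 0.95
side spacer_centre [0.4943 0.2734 0.0198] 0.59
```

Spacer reads z about 0.0205 (expected 0.0205), so the seat is at its stop. Now I'll go behind the cap.

Request:
{"name": "carry_out", "arguments": {
  "steps": [
    [[-4,0.1,0],0],
    [[-8,0.2,0],0],
    [[-11.5,0.25,0],0],
    [[-13,0.25,0],0],
    [[-13,0.25,0],0],
    [[-13,0.25,0],0],
    [[-13,0.25,2],0],
    [[-13,0.25,3.5],0],
    [[-13,0.25,3.5],0],
    [[-13,0.25,3.5],0]
  ]
}}

```text
time_s: 21.4
tcp_pos: [0.4338, 0.3856, 0.0929]
ee_rot: [[0.435, -0.9, 0.005], [-0.9, -0.435, -0.001], [0.003, -0.003, -1.0]]
wrist_force: [0.2, -0.1, 0.1]
gripper_width: 0.303
```

Run:
```python
from h import *
u=np.array([.434,-.901]);v=np.array([.901,.434]);o=np.array([.4923,.2714])
to([.4359,.3885,.0337],25.7)
save('wrist','w7.png'); where('wrist',['cap_centre']);where('top',[]);save('top','t7.png');where('top',['cap_centre'])
```

```text
t 21.4 tcp [0.4338 0.3856 0.0929] F [ 0.2 -0.1  0.1] w 0.303 SHIFT [-0.18 -0.3   5.92] TW 0.1
wrist cap_centre [0.4555 0.3374 0.042 ] 0.83
top cap_centre [0.4595 0.346  0.0423] 0.82
```

View pics/w7.png

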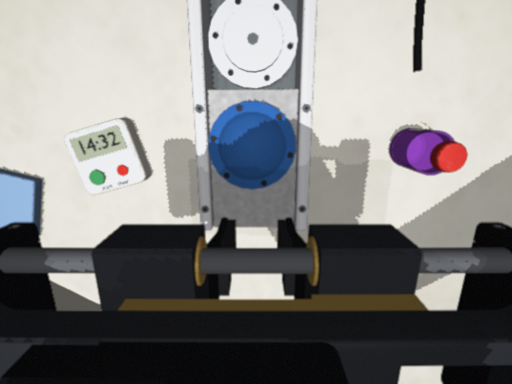

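The cap is at (252,144) and its near edge, row 188, is clear of the fingers. The seated spacer is at (253,38).

Request:
{"name": "carry_out", "arguments": {
  "steps": [
    [[-0.5,-0.3,2],0],
    [[-0.5,-0.3,4],0],
    [[-0.5,-0.3,5.2],0],
    [[-0.5,-0.3,5.8],0],
    [[-0.5,-0.3,5.9],0],
    [[-0.5,-0.3,5.9],0],
    [[-0.5,-0.3,5.9],0]
  ]
}}

```text
time_s: 22.3
tcp_pos: [0.4349, 0.3932, 0.0357]
ee_rot: [[0.436, -0.9, 0.007], [-0.9, -0.436, 0.002], [0.001, -0.007, -1.0]]
wrist_force: [0.3, -0.6, 0.2]
gripper_width: 0.297
```

Run:
```python
from h import *
u=np.array([.434,-.901]);o=np.array([.4923,.2714])
to([*(o-u*.041),.0335],25.7)
```

```text
t 22.3 tcp [0.4349 0.3932 0.0357] F [ 0.3 -0.6  0.2] w 0.297 SHIFT [9.36 0.14 0.23] TW 0.2
```

Request:
{"name": "carry_out", "arguments": {
  "steps": [
    [[0.5,0,0.1],0],
    [[1,0,0.2],0],
    [[1.5,0,0.2],0],
    [[2,0.05,0.2],0],
    [[2.5,0.05,0.2],0],
    [[3,0.05,0.2],0],
    [[3.5,0.05,0.2],0],
    [[4,0.05,0.2],0],
    [[4.5,0.1,0.2],0],
    [[5,0.1,0.2],0],
    [[5.5,0.1,0.2],0],
    [[6,0.1,0.2],0],
    [[6.5,0.1,0.2],0],
    [[7,0.1,0.2],0],
    [[7.4,0.1,0.2],0],
    [[7.6,0.1,0.2],0],
    [[7.8,0.1,0.2],0],
    [[7.8,0.1,0.2],0]
  ]
}}

```text
time_s: 24.1
tcp_pos: [0.4681, 0.3223, 0.0337]
ee_rot: [[0.436, -0.9, 0.007], [-0.9, -0.436, 0.002], [0.001, -0.007, -1.0]]
wrist_force: [-0.0, 1.3, 0.9]
gripper_width: 0.301
```

Run:
```python
from h import *
u=np.array([.434,-.901]);o=np.array([.4923,.2714])
to([*(o-u*.041),.0335],25.7)
save('wrist','w8.png'); where('wrist',['cap_centre'])
```

```text
t 24.1 tcp [0.4681 0.3223 0.0337] F [-0.   1.3  0.9] w 0.301 SHIFT [1.53 0.03 0.02] TW 0.2
wrist cap_centre [0.4907 0.2819 0.042 ] 0.58
wrist cap_centre [ 0.5728  0.4085 -0.0024] 0.49
wrist cap_centre [0.6166 0.2624 0.0009] 0.23
```

View pics/w8.png

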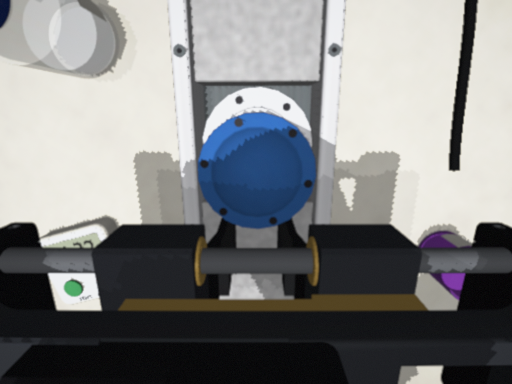

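The cap at (258,170) is partly over the spacer, with about 14 mm still to go.

Request:
{"name": "carry_out", "arguments": {
  "steps": [
    [[0.3,0,0],0],
    [[0.6,0,0],0],
    [[0.8,0,0],0],
    [[1.0,0,0],0],
    [[1.15,0,0],0],
    [[1.25,0,0],0],
    [[1.3,0,0],0],
    [[1.3,0,0],0]
  ]
}}

```text
time_s: 25.0
tcp_pos: [0.4736, 0.31, 0.0335]
ee_rot: [[0.436, -0.9, 0.006], [-0.9, -0.436, 0.001], [0.002, -0.006, -1.0]]
wrist_force: [0.4, 0.2, -0.6]
gripper_width: 0.301
```

Request:
{"name": "carry_out", "arguments": {
  "steps": [
    [[0.1,0,0],0],
    [[0.15,0,0],0],
    [[0.2,0,0],0],
    [[0.2,0,0],0]
  ]
}}

```text
time_s: 25.4
tcp_pos: [0.4745, 0.3083, 0.0335]
ee_rot: [[0.436, -0.9, 0.006], [-0.9, -0.436, 0.001], [0.002, -0.006, -1.0]]
wrist_force: [-0.6, 1.9, -0.3]
gripper_width: 0.296
```

Run:
```python
from h import *
u=np.array([.434,-.901]);o=np.array([.4923,.2714])
to([*(o-u*.041),.0335],25.7)
save('wrist','w9.png'); where('wrist',['cap_centre']); save('side','s9.png'); where('side',['cap_centre'])
```

```text
t 25.4 tcp [0.4745 0.3083 0.0335] F [-0.6  1.9 -0.3] w 0.296 SHIFT [-0.   -0.01 -0.  ] TW 0.2
wrist cap_centre [0.4923 0.2673 0.0363] 0.79
side cap_centre [0.4955 0.2763 0.0329] 0.75
```

View pics/w9.png

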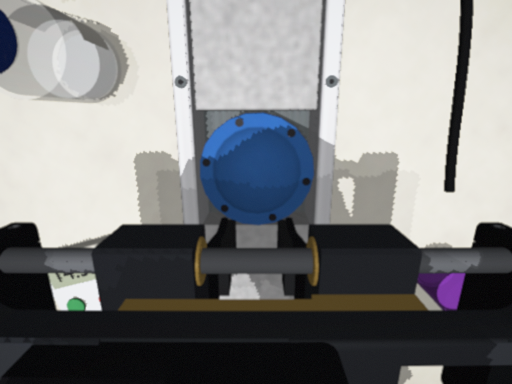

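The cap has shrunk from 117 to 112 px and is centred in the well at (257,168), so it has dropped about 6.5 mm. I'll retreat and verify.

Request:
{"name": "carry_out", "arguments": {
  "steps": [
    [[-0.4,0,0],0],
    [[-0.6,0,0],0],
    [[-0.8,0,-2],0],
    [[-0.8,0,-6],0],
    [[-0.8,0,-10],0],
    [[-2,0,-13],0],
    [[-4,0,-15],0],
    [[-6,0,-16],0],
    [[-8,0,-16],0],
    [[-8,0,-16],0],
    [[-8,0,-16],0]
  ]
}}

```text
time_s: 26.7
tcp_pos: [0.4382, 0.3799, 0.1929]
ee_rot: [[0.437, -0.9, 0.005], [-0.9, -0.437, -0.0], [0.003, -0.005, -1.0]]
wrist_force: [0.5, -0.6, -0.3]
gripper_width: 0.3
```

Run:
```python
from h import *
a=save('wrist','wA.png');where('wrist',['cap_centre','spigot_foot'])
b=save('side','sA.png');where('side',['cap_centre','vial_centre','tall_bottle','lab_timer','petri_dish'])
c=save('top','tA.png');where('top',['cap_centre','vial_centre','tall_bottle','lab_timer','lens_case','petri_dish'])
f=cv2.resize(b[140:220,165:285],(480,320),interpolation=cv2.INTER_CUBIC)
g=cv2.resize(a[0:230,120:400],(320,262)); g=np.vstack([g,np.zeros((58,320,3),np.uint8)])
cv2.imwrite('pics/fin.png',np.hstack([f,g])[:,:,::-1])
s=r.sense();print(s['time_s'],s['tcp_pos'])
```

```text
wrist cap_centre [0.4923 0.2663 0.0362] 0.85
wrist spigot_foot [6.168e-01 2.605e-01 6.000e-04] 0.55
side cap_centre [0.4925 0.2758 0.0299] 0.62
side vial_centre [0.3318 0.2857 0.0331] 0.78
side vial_centre [0.3303 0.4268 0.0326] 0.5
side tall_bottle [ 6.179e-01  2.665e-01 -5.000e-04] 0.66
side lab_timer [ 0.5702  0.4128 -0.0025] 0.45
side petri_dish [ 0.4169  0.0488 -0.0032] 0.76
side petri_dish [0.3282 0.4295 0.0306] 0.24
side petri_dish [ 0.4682 -0.229   0.0015] 0.16
top cap_centre [0.4922 0.2733 0.0308] 0.9
top lab_timer [ 0.5658  0.4086 -0.0021] 0.72
top lens_case [ 0.6497  0.2061 -0.003 ] 0.79
top lens_case [ 0.6143  0.2634 -0.003 ] 0.65
top petri_dish [0.4167 0.0486 0.0015] 0.76
27.5 [0.43860583 0.38019198 0.19333782]
```

View pics/fin.png

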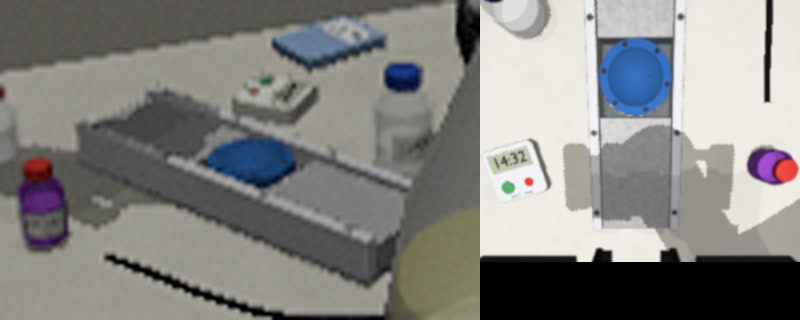

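The cap sits flat in the well at about (250,158) in the side crop, the bottle stands upright, and the other objects are where they were.

```bash
python3 -c "
from h import *
print(r.finish_job())"
```

```text
the job is handed in; nothing more can be done
None
```

I did the job in the order asked and handed it in at about 27.5 s, with the arm clear of everything.

- **Bottle:** it stands upright on bare table at about (0.33, 0.43), beside the jig rather than on `clear_spot`. The side camera put its centre at z = 0.033 (expected 0.032); the last top-camera call missed it.
- **Spacer:** I slid it along its lane until it dropped home, then pressed it until it moved no further at 18 N. The top stopped at about 29.8 mm (29.5 expected) and the networks put its centre at 20 to 22 mm (20.5 expected).
- **Cap:** I slid it along from the other lane. It looks flat and centred over the well, and its image shrank by the amount a 6.5 mm drop should give.
- **Disagreement:** the cameras differ on the cap's final height, reading 30 to 36 mm where 33.5 was expected. They average about 32.5 mm, and on the deck it would be 40.
- **Other things:** the timer, petri dish, lens case, tall bottle and purple look-alike all read within about 5 mm of their starting places. I did not re-measure the fittings box.

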